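Clamp down the lid of a bench pressure steamer

TASK

Close the pressure steamer for its next run: swing the clamp bar across the lid until it is fully home in its catch, then wind the star wheel down clockwise by its spokes until the lid is clamped hand-tight, which is a turning moment of about 1 newton metre on the wheel. Never push on the steamer with more than 30 N, do not overtighten, and leave the things standing around it where they are.

Things in the scene. Friction and masses are not known exactly. Their poses are not given: they have to be found in the camera images.
- pot: Fixed stainless pressure steamer: round pot 210 mm in diameter, rim 135 mm above the table, a lid on it, hinge lug on its -x side, catch for the clamp bar on its +x side, low carrying handles on its +y and -y sides (to 138 mm out, top 96 mm high). Origin: centre of its underside, on the table; z up. Its x axis (from lug to catch) points away from the robot within 0.3 rad.
- lid: The pot's round lid, 220 mm in diameter, 8 mm thick, already in place on its gasket, with a steel boss in its centre (48 mm across) that the spindle presses on, top 152 mm above the table. Origin: centre of its underside, 138 mm above the table. It sinks about a millimetre when clamped. A gauge and a relief valve stand on its -y side, up to 169 mm above the table.
- bridge (a joint): Swing angle of the clamp bar about its vertical hinge pin, rad: 0 = home, along the pot's x axis, against the stop of the catch; positive = open towards the pot's +y side (counter-clockwise from above), at most 1.5. Starts at 0.6 to 1.1. Light friction (0.6 N m about the pin); stays where it is left. The bar is flat steel 30 mm wide, 18 mm high, mid height 191 mm above the table.
- hinge_pin (a point): Axis of the clamp bar's hinge pin, at the bar's mid height (191 mm above the table), on the pot's -x side; fixed to the pot, axes as the pot's. The bar's eye and pin reach 210 mm above the table.
- catch (a point): Middle of the catch on the pot's +x side, fixed to the pot, 233 mm from the pin, at the bar's mid height: a steel C open to +y that the bar slides into, 24 mm long in x, with a stop wall on the -y side and a lip over the bar that reaches 215 mm above the table and 7 mm beyond the middle to +y.
- bar_handle (a point): Middle of the black round handle at the bar's free end: 18 mm in diameter, along the bar, 191 mm above the table, 267 mm from the pin; it reaches from 245 to 298 mm from the pin, so beyond the catch, where a finger can push it from the side. x axis along the bar away from the pin, z up.
- wheel: Star wheel (no rim) above the clamp bar, 118 mm from the pin: hub 38 mm in diameter (11 mm below to 15 mm above mid height of the spokes); four round steel spokes 12 mm thick along this frame's x, y, -x, -y axes, each ending in a black ball 22 mm across. Origin: on the axis, mid height of the spokes, 234 to 243 mm above the table at the start; z up. Start angle arbitrary.
- wheel_ball (a point): Centre of the ball on the spoke along the wheel's +x axis, 90 mm from the wheel's axis. Clockwise seen from above winds the spindle down, 18 mm a turn. Turning free takes about 0.25 N m. Hand-tight, about 1 N m, is 16 N pushed squarely at mid spoke, 62 mm from the axis; 0.6 to 1.4 N m is good, more crushes the gasket. The wheel stays where it is left.
- nut_top (a point): Top of the nut boss (40 mm across) in the bar under the wheel's hub, on the wheel's axis, 208 mm above the table; the bar's own top is at 200 mm, so a finger that reaches 12 mm below a spoke's mid height clears it. The spindle's rubber pad below is worn by an unknown 0 to 3 mm: where it bites on the lid (0.3 to 1 turn from the start) can only be felt; 1 N m comes about 0.3 rad after that.
- glass_a: Amber tumbler 72 mm in diameter, 85 mm high, standing near the pot; origin: centre of its underside.
- glass_b: Amber tumbler like glass_a.
- glass_c: Amber tumbler like glass_a.
- bowl: Steel bowl 124 mm in diameter, 50 mm high; origin: centre of its underside.
- spare_gasket: Black rubber ring 110 mm in diameter lying flat, 8 mm high; origin: centre of its underside.
- jar: Clear jar with a steel cap, 64 mm in diameter, 100 mm high; origin: centre of its underside.
- spoon: Steel spoon 240 mm long lying on the table; origin: on the table under its middle, x axis along it.

How it is judged:
On the way, in this order (a step that is already met when the one before it is completed fails the run):
1. The clamp bar is fully home in its catch (within 0.04 rad) (value of joint bridge below 0.04 rad), for 0.2 s.
2. The spindle's pad presses the lid down with more than 45 N (contact force between wheel and lid above 45 N), for 0.2 s.
At the end, for the whole second after the job is handed in: The clamp bar is home in its catch (within 0.05 rad), the star wheel is at rest and its spindle clamps the lid with 45 to 180 N (hand-tight, about 0.6 to 1.4 N m on the wheel) (value of joint bridge below 0.05 rad and contact force between wheel and lid between 45 and 180 N and angular speed of wheel below 0.1 rad/s); the robot touches nothing.
It fails at once if A finger pushes on the steamer with more than 30 N (contact force between the fingers and pot above 30 N).
It fails at once if The lid is clamped with more than 190 N (gasket crushed) (contact force between wheel and lid above 190 N).
It fails at once if A bystander is moved by more than 30 mm (distance of any of glass_a, glass_b, glass_c, bowl, spare_gasket, jar, spoon from where it was at the start of the episode above 0.03 m).
It also fails if it takes over 67 s, if anything falls off the work surface, if the arm or the gripper's body presses on something with over 40 N, if the wrist force passes 120 N, or if a joint passes its speed limit or range.

ROBOT

A 6-joint arm with a two-finger parallel gripper is mounted at the origin on the work surface. World frame = base frame: x ahead of the robot, y to its left, z up, the work surface at z = 0. Lengths are in m, angles in rad, forces in N, time in s.
With the tool pointing down it reaches from about 0.375 to 0.975 m from the base axis. Payload 3.8 kg.
Tool frame: the origin (TCP) lies midway between the tips of the shut fingers; the grasp point (between the pads) lies 19 mm behind it; z points along the fingers, y is the line along which they close (so a half turn about z gives the same grasp; the last joint's range is limited). The gripper opens to 88 mm and grips with 3 to 60 N. Pads are 18 mm wide; open, the fingers measure 123 mm over their backs; the gripper's body (75 mm by 187 mm) begins 45 mm behind the grasp point.
Start: joints at [1.077, 0.264, 1.604, -0, 1.274, -0.037], TCP at [0.298, 0.606, 0.239] pointing down, gripper open.
Joint ranges: [-2.63, 2.63], [-0.94, 2.18], [0.31, 2.57], [-1.31, 4.45], [0, 2.66], [-2.55, 2.55]. Speed limits (rad/s): [2.57, 2.57, 3.14, 3.14, 3.14, 3.14].

INTERFACE

Orientations are given as a rotation vector (axis times angle).
In Python, from cell import manip, inverse_kinematics, cams, order gives the robot as it stands. Calls block until the motion is done:
- manip.move_pose(position, orientation): joint-space move of the TCP to a pose.
- manip.move_linear(position, rate=0.15, rot=None): straight line of the TCP; rot=None keeps the orientation; rate is the mean speed in m/s.
- manip.set_joints(angles): joint-space move.
- manip.set_gripper(opening, force=None): finger opening in m; force is the grip in N (None keeps the last); returns when the fingers have stopped.
- manip.dwell(seconds).
- inverse_kinematics(position, orientation): joint angles nearest the present ones, or None.
- manip.state(): the state.
- cams.capture(name): name is "scene" or "top"; returns a dict with "image" (420x560x3 uint8, blue, green, red), "z_map" (420x560 float32, m along the optical axis (not along the pixel's ray), 0 where there is no reading), "intrinsics" (3x3 intrinsics, pixels), "position" and "orientation" of the camera in the world. Camera axes: x right, y down, z forward; pixel columns grow to the right and rows downward; lengths in m; the calibration is good to about 2 mm. A picture is of the moment at which its call begins.
A pose or a line that the arm cannot do raises manip.IKError and nothing moves.
- order.close_job(): hands the job in; it is judged then, once.
The state is a dict: "clock": time; "joint_pos": joint angles; "joint_velocities": joint speeds; "tau": joint torques, N m; "tool_pos": TCP position; "tcp_rot": TCP orientation; "contact_force": force on the tool from outside, world axes, zero at the start; "moment": the same for the moment, N m; "gripper_width": finger opening in m; "grasp_force": force on a finger pad.
Only numpy, scipy, OpenCV 4.12 (cv2) and the standard library are available. Lean on these libraries where they do the work, as an engineer would, in place of code of your own. Each camera call takes 0.05 s, during which the arm holds its last target. There are 200 camera calls.

## Working session

There is one attempt and no reset: what is moved stays moved. The work goes in short steps, each a Python script; the robot and the scene stay as the last script left them, time stands still between calls to the robot, and variables do not carry over. Pictures are saved under pics/ and viewed, at most 10 in all, crops included, and the job is handed in when it is done.

```bash
mkdir -p pics; ls
python3 - <<'E'
from cell import manip,cams
import cv2,numpy as np
for n in("scene","top"):
    c=cams.capture(n);cv2.imwrite(f"pics/{n}0.png",c["image"]);np.savez(f"{n}0.npz",**c)
    print(n,c["intrinsics"].tolist(),c["position"],c["orientation"],(c["z_map"]>0).mean())
s=manip.state();print(s)
E
```

```text
pics
scene [[459.6695755011002, 0.0, 271.3927013043838], [0.0, 459.6695755011002, 214.34950419710538], [0.0, 0.0, 1.0]] [ 1.09779172 -0.40997569  1.205524  ] [-2.31073037 -1.19052305  0.34563485] 0.9961267006802721
top [[412.27712660682727, 0.0, 283.6659035002906], [0.0, 412.27712660682727, 207.9489698477747], [0.0, 0.0, 1.0]] [0.29183793 0.03625035 1.2816074 ] [-2.10281255  2.12667816 -0.22660899] 0.9959438775510204
{'clock': 0.1, 'joint_pos': array([ 1.07708634e+00,  2.64650019e-01,  1.60520860e+00,  5.52640478e-06,
        1.27369067e+00, -3.68883432e-02]), 'joint_velocities': array([ 0.00049243, -0.00272032, -0.00147139,  0.00116682,  0.00013423,
       -0.00083368]), 'tau': array([-7.04808263e-04, -5.03619039e+01, -3.58071184e+01,  7.30229588e-02,
        2.33400764e-02, -5.57637043e-05]), 'tool_pos': array([0.29743741, 0.60523704, 0.23754681]), 'tcp_rot': array([-7.11235377e-01, -3.05949092e+00,  2.96327534e-03]), 'contact_force': array([ 0.77829784,  0.41467282, -0.0342874 ]), 'moment': array([ 1.65977527e-05,  3.81085269e-02, -2.18866092e-02]), 'grasp_force': 0.0, 'gripper_width': 0.08808752727313682}
```

View pics/top0.png

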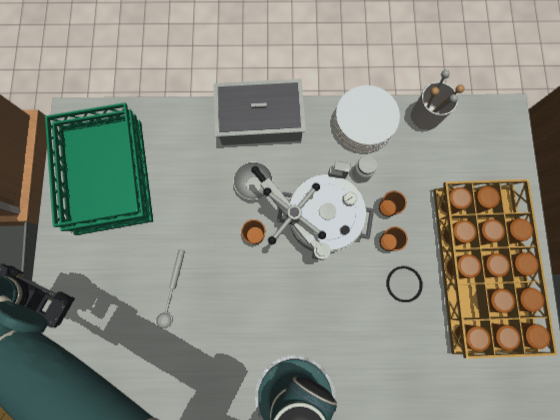

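View pics/scene0.png

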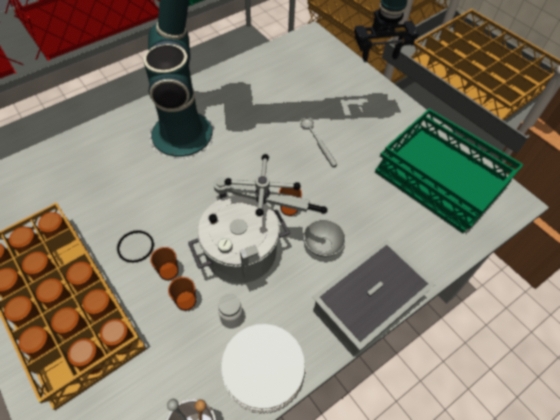

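The top view shows the pot at about (328,212), the hinge at about (322,250), the bar running to its handle at (258,172), the wheel hub at (294,212) and the catch at about (342,168). The bowl is under the handle. The scene view agrees. Next I'll take an enlarged crop and a height map.

```bash
cat > h.py <<'E'
import numpy as np,cv2
from scipy.spatial.transform import Rotation as R
def world(c):
    v,u=np.mgrid[:420,:560];z=c["z_map"];K=c["intrinsics"]
    p=np.stack([(u-K[0,2])/K[0,0]*z,(v-K[1,2])/K[1,1]*z,z],-1)
    return p@R.from_rotvec(c["orientation"]).as_matrix().T+c["position"]
def ray(c,u,v,h):
    K=c["intrinsics"];d=R.from_rotvec(c["orientation"]).as_matrix()@[(u-K[0,2])/K[0,0],(v-K[1,2])/K[1,1],1]
    p=c["position"];return (p+d*(h-p[2])/d[2])[:2]
E
python3 - <<'E'
from h import *
c=np.load("top0.npz");P=world(c);im=c["image"]
x0,y0,x1,y1=225,145,425,295
a=cv2.resize(im[y0:y1,x0:x1],None,fx=4,fy=4,interpolation=cv2.INTER_CUBIC)
cv2.imwrite("pics/crop.png",a)
roi=np.zeros((420,560),bool);roi[y0:y1,x0:x1]=1
for lo,hi in((.14,.15),(.176,.206),(.206,.218),(.225,.275)):
    m=((P[...,2]>lo)&(P[...,2]<hi)&roi).astype(np.uint8)
    n,l,st,ce=cv2.connectedComponentsWithStats(m)
    for i in range(1,n):
        if st[i,4]>8:
            q=P[l==i]; print(lo,st[i].tolist(),ce[i].round(1),np.median(q,0).round(3),q.min(0).round(3),q.max(0).round(3))
for h,nm in((.6,0),):pass
dark=((im.max(2)<60)&(P[...,2]>.176)&roi).astype(np.uint8)
n,l,st,ce=cv2.connectedComponentsWithStats(dark)
for i in range(1,n):
    if st[i,4]>8:print("dark",st[i,4],ce[i].round(1),np.median(P[l==i],0).round(3))
E
```

```text
0.14 [290, 173, 76, 77, 2835] [332.1 208.2] [ 0.531 -0.112  0.147] [ 0.414 -0.202  0.14 ] [0.632 0.01  0.15 ]
0.14 [291, 224, 22, 23, 77] [299.7 235.3] [ 0.453 -0.014  0.145] [ 0.423 -0.049  0.14 ] [0.484 0.008 0.15 ]
0.176 [251, 166, 40, 40, 348] [268.5 184. ] [0.586 0.07  0.2  ] [0.527 0.011 0.184] [0.64  0.117 0.206]
0.176 [342, 171, 7, 4, 19] [344.6 172.9] [ 0.617 -0.14   0.192] [ 0.615 -0.148  0.178] [ 0.625 -0.135  0.206]
0.176 [270, 197, 17, 19, 64] [280.3 207. ] [0.521 0.035 0.2  ] [0.502 0.022 0.184] [0.554 0.065 0.205]
0.176 [289, 220, 42, 39, 448] [310.4 237.9] [ 0.44  -0.042  0.2  ] [ 0.384 -0.092  0.178] [0.485 0.014 0.206]
0.206 [334, 161, 16, 12, 126] [341.7 166.3] [ 0.63  -0.13   0.215] [ 0.616 -0.15   0.207] [ 0.645 -0.109  0.218]
0.206 [290, 219, 9, 4, 18] [294.3 220.8] [0.482 0.    0.209] [ 0.479 -0.009  0.206] [0.487 0.012 0.212]
0.206 [317, 244, 11, 12, 105] [322.  249.4] [ 0.407 -0.07   0.21 ] [ 0.391 -0.084  0.206] [ 0.42  -0.057  0.215]
0.225 [263, 182, 63, 62, 834] [293.8 212.7] [0.495 0.003 0.249] [ 0.419 -0.075  0.235] [0.578 0.082 0.267]
dark 102 [257.9 173.3] [0.618 0.097 0.199]
dark 13 [344.7 173. ] [ 0.617 -0.14   0.194]
dark 36 [316.1 186.5] [ 0.564 -0.056  0.251]
dark 41 [266.6 191.3] [0.554 0.072 0.251]
dark 14 [292.8 221.4] [0.481 0.005 0.208]
dark 41 [321.6 234.9] [ 0.438 -0.067  0.251]
dark 41 [271.8 240. ] [0.426 0.059 0.251]
```

View pics/crop.png

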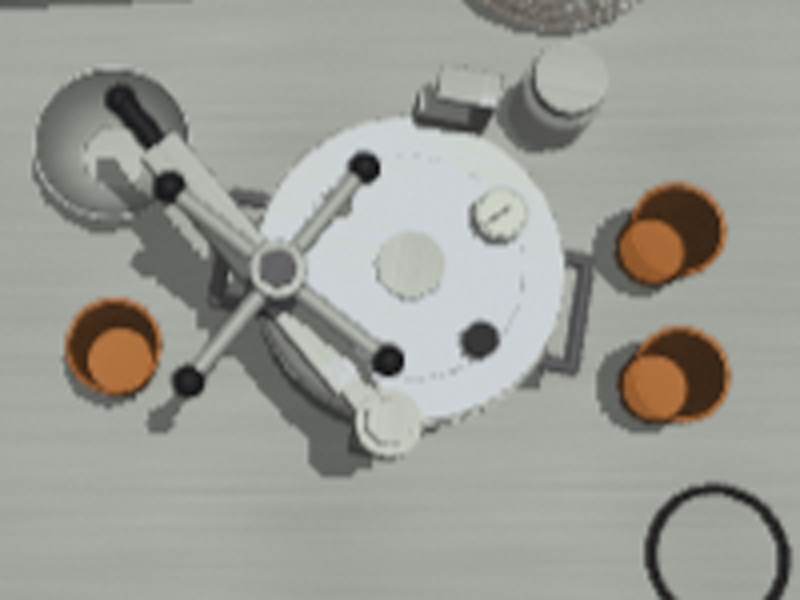

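```bash
cat >> h.py <<'E'
def rot(phi): # tool down, tool x along world angle phi
    c,s=np.cos(phi),np.sin(phi)
    return R.from_matrix(np.array([[c,s,0],[s,-c,0],[0,0,-1]])).as_rotvec()
PIN=np.array([.407,-.070])
def pol(c,r,a): return c+r*np.array([np.cos(a),np.sin(a)])
E
python3 - <<'E'
from h import *
from cell import manip,inverse_kinematics
c=np.load("top0.npz")
b=ray(c,327.5,211.2,.152);ca=ray(c,341.7,166.3,.215)
print("boss",b,np.linalg.norm(b-PIN),np.arctan2(*(b-PIN)[::-1]),"catch",np.arctan2(*(ca-PIN)[::-1]),np.linalg.norm(ca-PIN))
a=.67; tgt=pol(PIN,.275,a)+.05*np.array([-np.sin(a),np.cos(a)])
for f in(a,a+np.pi):
    q=inverse_kinematics([*tgt,.30],rot(f));q2=inverse_kinematics([*pol(PIN,.275,-.2),.185],rot(f-.93)); print(f,q,q2)
E
```

```text
boss [ 0.51896335 -0.09453463] 0.11461997580108961 -0.21572117532263732 catch -0.26244308205884437 0.23056874608340786
0.67 [ 1.91371879e-01  1.05917639e-01  1.67715127e+00 -4.44089210e-16
  1.35852374e+00  1.09216821e+00] [-2.18390723e-01  3.22894974e-01  1.62933133e+00 -4.44089210e-16
  1.18936635e+00  1.61240560e+00]
3.811592653589793 [ 1.91371879e-01  1.05917639e-01  1.67715127e+00 -4.44089210e-16
  1.35852374e+00 -2.04942445e+00] [-2.18390723e-01  3.22894974e-01  1.62933133e+00 -4.44089210e-16
  1.18936635e+00 -1.52918705e+00]
```

```bash
cat > swing.py <<'E'
from h import *
from cell import manip,cams
a=.67
def P(g): return pol(PIN,.275,g)
manip.set_gripper(0.0,20)
g=a+.19
manip.move_pose([*P(g),.30],rot(g)); manip.move_linear([*P(g),.185],.15)
manip.dwell(.2); F0=manip.state()["contact_force"]
k=0
while g>-.30:
    d=.06 if g>.0 else .012
    g-=d; manip.move_linear([*P(g),.185],.12 if d>.02 else .04,rot(g))
    s=manip.state();F=s["contact_force"]-F0;t=np.array([-np.sin(g),np.cos(g)])
    ft=F[:2]@t; k+=1
    print(round(g,3),round(ft,1),F.round(1),round(s["clock"],2))
    if ft>(9 if g<.1 else 15) or np.linalg.norm(F)>18: break
c=cams.capture("top");cv2.imwrite("pics/top1.png",cv2.resize(c["image"][130:280,230:430],None,fx=4,fy=4,interpolation=cv2.INTER_CUBIC));np.savez("top1.npz",**c)
E
python3 swing.py
```

```text
0.8 -0.9 [ 0.7 -0.6 -0.2] 4.79
0.74 0.3 [-0.6 -0.1 -1. ] 5.08
0.68 0.3 [ 0.2  0.5 -0.8] 5.36
0.62 0.7 [-1.2 -0.   0.2] 5.64
0.56 0.7 [-0.   0.9 -0.4] 5.92
0.5 0.1 [-0.8 -0.3 -0.7] 6.21
0.44 -0.1 [-0.3 -0.2 -0.2] 6.49
0.38 -0.1 [-1.1 -0.6 -0.4] 6.78
0.32 0.4 [ 0.3  0.5 -0.1] 7.06
0.26 0.2 [-0.8  0.  -0.5] 7.34
0.2 -0.7 [ 0.3 -0.6 -0.7] 7.62
0.14 0.6 [-0.5  0.5 -1.2] 7.91
0.08 0.5 [-0.   0.5 -0.2] 8.19
0.02 0.4 [ 0.1  0.4 -0.9] 8.47
-0.04 -0.8 [-0.1 -0.8 -1.4] 8.76
-0.052 0.4 [-0.1  0.4 -1.2] 9.01
-0.064 1.4 [-0.1  1.4 -0.8] 9.26
-0.076 1.2 [-0.2  1.2 -0.9] 9.51
-0.088 1.3 [-0.5  1.4 -0.1] 9.76
-0.1 0.8 [ 0.5  0.8 -0.6] 10.01
-0.112 0.8 [ 0.9  0.7 -1.2] 10.26
-0.124 4.2 [ 0.5  4.2 -0.6] 10.51
-0.136 11.8 [ 2.6 11.6 -1. ] 10.76
```

View pics/top1.png

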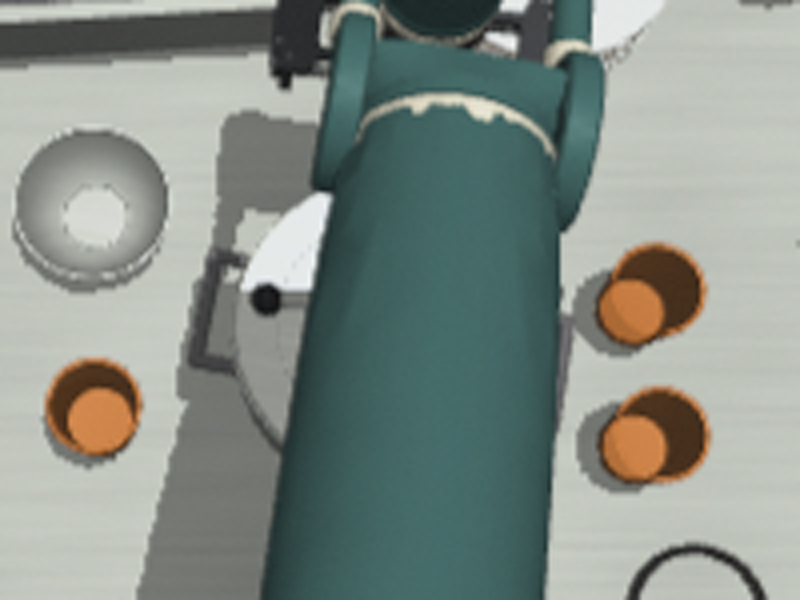

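The arm hides the wheel in this view, but the stop was felt at a finger angle of -0.136, which puts the bar at about -0.23 (home). I'll back off, clear the view and locate the wheel.

Run:
```python
from h import *
from cell import manip,cams
g=-.136
manip.move_linear([*pol(PIN,.275,g+.06),.185],.15); manip.move_linear([*pol(PIN,.275,g+.06),.31],.25)
q=np.array(manip.state()["joint_pos"]);q[0]+=.75;manip.set_joints(q)
c=cams.capture("top");np.savez("top2.npz",**c);im=c["image"];P=world(c)
cv2.imwrite("pics/top2.png",cv2.resize(im[130:280,260:460],None,fx=4,fy=4,interpolation=cv2.INTER_CUBIC))
roi=np.zeros((420,560),bool);roi[145:280,270:410]=1
d=((im.max(2)<60)&(P[...,2]>.176)&roi).astype(np.uint8)
n,l,st,ce=cv2.connectedComponentsWithStats(d)
for i in range(1,n):
    if st[i,4]>8:print("dark",st[i,4],ce[i].round(1),np.median(P[l==i],0).round(3),ray(c,*ce[i],.24).round(4))
print(manip.state()["clock"])
```

```text
dark 80 [338.3 153.3] [ 0.674 -0.124  0.199] [ 0.6578 -0.1184]
dark 40 [329.4 170. ] [ 0.609 -0.092  0.25 ] [ 0.6119 -0.0932]
dark 36 [366.3 203.1] [ 0.519 -0.183  0.251] [ 0.5215 -0.1856]
dark 33 [296.4 204.4] [ 0.518 -0.003  0.251] [ 0.52   -0.0045]
dark 10 [322.8 209.8] [ 0.513 -0.076  0.203] [ 0.5051 -0.0723]
dark 40 [332.6 238.4] [ 0.43  -0.094  0.251] [ 0.4307 -0.0951]
13.5917
```

View pics/top2.png

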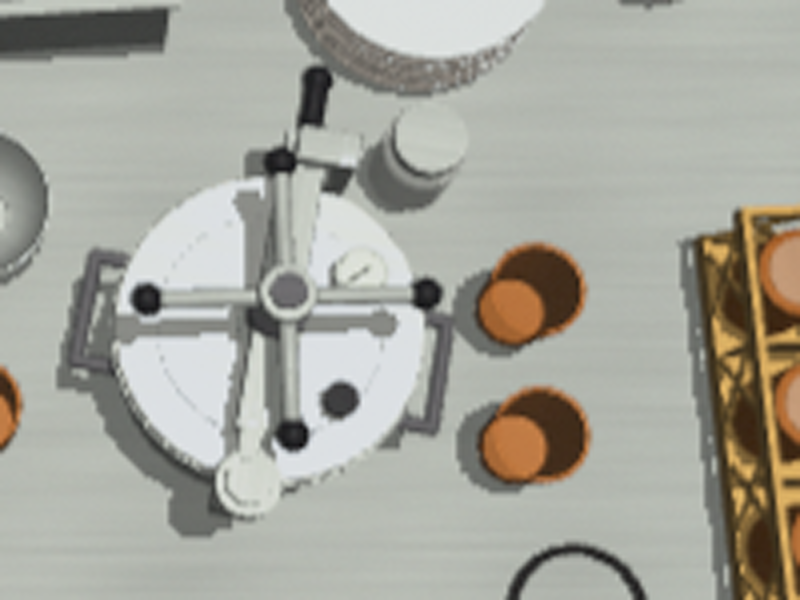

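Viewed: the bar lies under the catch lip near crop (320,150), the hub is over the boss at (288,292), and the balls are at (281,160), (427,293), (292,434) and (147,298). That puts the wheel axis at (0.519, -0.0935) with spokes at 0, ±π/2 and π. Now I'll wind, starting on the spoke towards the robot.

```bash
cat > wind.py <<'E'
from h import *
from cell import manip
W=np.array([.519,-.0935]); L=.062
def pos(s,d): return W+L*np.array([np.cos(s),np.sin(s)])+d*np.array([-np.sin(s),np.cos(s)])
def read(n=4):
    f=[];m=[]
    for _ in range(n):
        st=manip.state();f.append(st["contact_force"]);m.append(st["moment"]);manip.dwell(.02)
    return np.mean(f,0),np.mean(m,0)
def stroke(s0,s1,z0,D=.020,target=1.0,coarse=.12):
    """push the spoke at angle s0 clockwise to s1; z0 = spoke mid height; returns True when tight"""
    s=s0+.30; z=lambda s:z0-.009-.018/(2*np.pi)*max(s0-s,0)
    manip.move_pose([*pos(s,D),.30],rot(s)); manip.move_linear([*pos(s,D),z(s)],.15)
    manip.dwell(.15); F0,M0=read(6); tight=False; ft=0
    while s>s1+1e-6:
        s-=coarse if ft<6.5 else .03
        manip.move_linear([*pos(s,D),z(s)],.10 if ft<6.5 else .04,rot(s))
        F,M=read(); F=F-F0;M=M-M0
        t=np.array([-np.sin(s),np.cos(s)]); ft=F[:2]@t
        p=manip.state()["tool_pos"][:2]-W
        T=p[0]*F[1]-p[1]*F[0]
        print(f"s={s:.2f} ft={ft:.1f} fr={F[:2]@[np.cos(s),np.sin(s)]:.1f} fz={F[2]:.1f} T={T:.2f} T+M={T+M[2]:.2f} lag={1e3*(p-(pos(s,D)-W))@t:.1f} t={manip.state()['clock']:.1f}")
        if min(T,ft*L)>=target or T>1.15: tight=True;break
        if ft>8 and s>2.0: print("tight in opening zone");break
        if np.linalg.norm(F)>22: print("force!");break
    manip.move_linear([*pos(s+.15,D),z(s)],.1,rot(s)); manip.move_linear([*pos(s+.15,D),.30],.2)
    print("end",tight,s,manip.state()["clock"]); return tight
E
python3 -c "
from wind import *
stroke(np.pi,-1.0,.240)"
```

```text
s=3.32 ft=0.1 fr=0.2 fz=-0.1 T=-0.00 T+M=-0.02 lag=0.2 t=17.9
s=3.20 ft=-0.5 fr=-0.1 fz=0.6 T=-0.03 T+M=-0.02 lag=0.3 t=18.2
s=3.08 ft=2.5 fr=-1.0 fz=0.0 T=0.17 T+M=0.13 lag=0.6 t=18.6
s=2.96 ft=2.7 fr=-0.9 fz=-0.3 T=0.18 T+M=0.17 lag=0.3 t=18.9
s=2.84 ft=2.2 fr=-1.0 fz=-0.3 T=0.15 T+M=0.10 lag=0.1 t=19.2
s=2.72 ft=1.8 fr=-1.5 fz=0.4 T=0.15 T+M=0.11 lag=0.1 t=19.6
s=2.60 ft=1.6 fr=-1.1 fz=0.1 T=0.12 T+M=0.11 lag=0.1 t=19.9
s=2.48 ft=1.5 fr=-1.1 fz=0.4 T=0.12 T+M=0.08 lag=0.1 t=20.2
s=2.36 ft=1.7 fr=-0.8 fz=0.6 T=0.12 T+M=0.08 lag=0.1 t=20.6
s=2.24 ft=1.5 fr=-1.0 fz=0.1 T=0.11 T+M=0.09 lag=0.1 t=20.9
s=2.12 ft=0.9 fr=-0.7 fz=0.2 T=0.07 T+M=0.02 lag=0.1 t=21.2
s=2.00 ft=1.0 fr=-0.7 fz=-0.5 T=0.08 T+M=0.08 lag=0.1 t=21.6
s=1.88 ft=0.8 fr=0.1 fz=0.3 T=0.05 T+M=0.05 lag=0.1 t=21.9
s=1.76 ft=0.7 fr=0.0 fz=0.1 T=0.04 T+M=0.06 lag=0.1 t=22.2
s=1.64 ft=0.7 fr=0.8 fz=0.2 T=0.03 T+M=0.03 lag=0.1 t=22.6
s=1.52 ft=1.3 fr=0.7 fz=-0.3 T=0.07 T+M=0.08 lag=0.1 t=22.9
s=1.40 ft=1.0 fr=0.3 fz=0.1 T=0.06 T+M=0.08 lag=-0.0 t=23.2
s=1.28 ft=0.6 fr=0.5 fz=0.1 T=0.03 T+M=0.05 lag=-0.1 t=23.6
s=1.16 ft=0.4 f
[... 543 characters left out ...]
0 fr=0.2 fz=-0.1 T=0.06 T+M=0.06 lag=-0.0 t=26.9
s=-0.04 ft=0.7 fr=0.8 fz=-0.3 T=0.03 T+M=0.05 lag=-0.1 t=27.2
s=-0.16 ft=1.1 fr=0.5 fz=0.5 T=0.06 T+M=0.10 lag=-0.1 t=27.6
s=-0.28 ft=0.6 fr=0.6 fz=-0.3 T=0.03 T+M=0.04 lag=-0.1 t=27.9
s=-0.40 ft=0.8 fr=0.9 fz=0.1 T=0.03 T+M=0.07 lag=-0.1 t=28.2
s=-0.52 ft=1.0 fr=0.7 fz=-0.1 T=0.05 T+M=0.07 lag=-0.0 t=28.6
s=-0.64 ft=1.4 fr=0.9 fz=-0.2 T=0.07 T+M=0.07 lag=-0.0 t=28.9
s=-0.76 ft=1.2 fr=0.8 fz=0.4 T=0.06 T+M=0.06 lag=-0.0 t=29.2
s=-0.88 ft=1.2 fr=1.0 fz=-0.1 T=0.06 T+M=0.06 lag=-0.0 t=29.6
s=-1.00 ft=1.0 fr=1.1 fz=0.2 T=0.04 T+M=0.00 lag=-0.0 t=29.9
s=-1.12 ft=1.7 fr=1.0 fz=-0.6 T=0.08 T+M=0.08 lag=-0.0 t=30.2
end False -1.1184073464102091 31.05
```

```bash
cat > look.py <<'E'
from h import *
from cell import manip,cams
q=np.array(manip.state()["joint_pos"]);q[0]+=.7;manip.set_joints(q)
c=cams.capture("top");im=c["image"];P=world(c)
roi=np.zeros((420,560),bool);roi[140:280,275:410]=1
d=((im.max(2)<60)&(P[...,2]>.176)&roi).astype(np.uint8)
n,l,st,ce=cv2.connectedComponentsWithStats(d)
for i in range(1,n):
    if st[i,4]>8:
        p=np.median(P[l==i],0);print("dark",st[i,4],ce[i].round(1),p.round(3),"ang",round(np.arctan2(p[1]+.0935,p[0]-.519),3),"r",round(np.hypot(p[1]+.0935,p[0]-.519),3))
cv2.imwrite("pics/look.png",cv2.resize(im[130:280,260:460],None,fx=4,fy=4,interpolation=cv2.INTER_CUBIC))
print(manip.state()["clock"])
E
python3 look.py
```

```text
dark 80 [338.3 153.3] [ 0.673 -0.124  0.2  ] ang -0.194 r 0.156
dark 34 [314.9 174.8] [ 0.599 -0.055  0.239] ang 0.449 r 0.089
dark 34 [361.4 189.9] [ 0.557 -0.175  0.239] ang -1.129 r 0.09
dark 37 [299.8 219.8] [ 0.479 -0.013  0.239] ang 2.028 r 0.09
dark 38 [346.7 235.3] [ 0.439 -0.132  0.239] ang -2.693 r 0.089
32.5917
```

View pics/look.png

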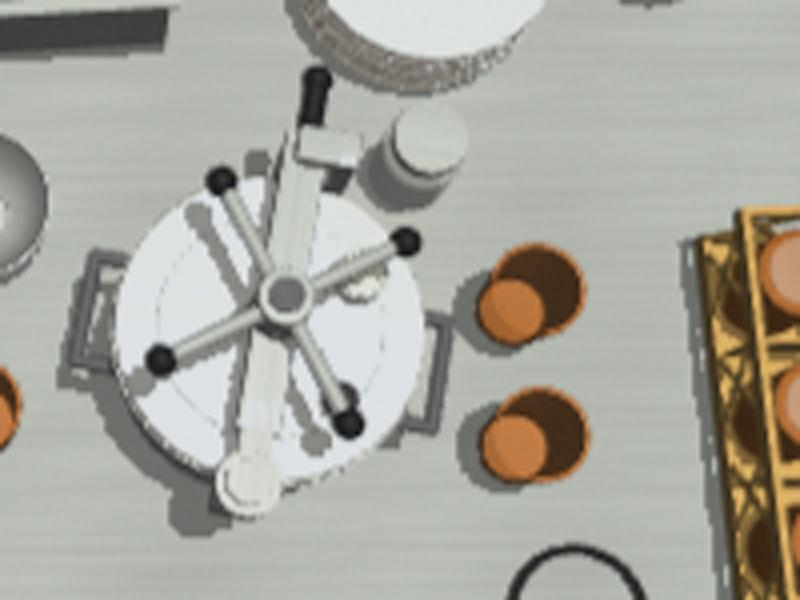

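Viewed: the wheel turned 4.27 rad and dropped 12 mm, with balls at (221,181), (406,241), (348,424) and (160,360), and the bar has not moved. For the last stroke I'll push the spoke at 2.03, read the force right after each step, and hold there at the end.

```bash
cat > wind2.py <<'E'
from wind import *
import sys
D=.020; s0=2.028; z0=.2275
z=lambda s:z0-.009-.018/(2*np.pi)*max(s0-s,0)
def step(s,rate,F0):
    manip.move_linear([*pos(s,D),z(s)],rate,rot(s)); a=manip.state(); F,_=read(2)
    t=np.array([-np.sin(s),np.cos(s)]); ft=(a["contact_force"]-F0)[:2]@t; fa=(F-F0)[:2]@t
    print(f"s={s:.2f} now={ft:.1f} rest={fa:.1f} T={max(ft,fa)*L:.2f} lag={1e3*(a['tool_pos'][:2]-pos(s,D))@t:.1f} t={a['clock']:.1f}")
    return max(ft,fa),fa
if __name__=="__main__":
    s=s0+.2
    manip.move_pose([*pos(s,D),.30],rot(s)); manip.move_linear([*pos(s,D),z(s)],.2)
    manip.dwell(.1); F0,_=read(5); np.save("F0.npy",F0); bite=None; hi=0
    while s>-.95:
        s-=.1 if bite is None else .03
        f,fa=step(s,.12 if bite is None else .05,F0)
        if bite is None and fa>4.5: bite=s
        if f>=13 or (bite is not None and bite-s>.2): break
    np.save("s.npy",s); print("bite",bite)
E
python3 wind2.py
```

```text
s=2.13 now=0.8 rest=0.8 T=0.05 lag=-0.6 t=36.3
s=2.03 now=0.1 rest=0.0 T=0.00 lag=0.0 t=36.6
s=1.93 now=0.8 rest=1.0 T=0.06 lag=0.4 t=36.9
s=1.83 now=1.3 rest=1.2 T=0.08 lag=0.2 t=37.2
s=1.73 now=3.1 rest=2.2 T=0.19 lag=0.1 t=37.5
s=1.63 now=1.6 rest=1.6 T=0.10 lag=0.0 t=37.7
s=1.53 now=1.0 rest=1.3 T=0.08 lag=0.0 t=38.0
s=1.43 now=1.0 rest=1.2 T=0.08 lag=0.0 t=38.3
s=1.33 now=0.3 rest=0.4 T=0.03 lag=-0.0 t=38.6
s=1.23 now=1.2 rest=1.3 T=0.08 lag=-0.0 t=38.9
s=1.13 now=1.0 rest=0.8 T=0.06 lag=-0.1 t=39.1
s=1.03 now=0.6 rest=1.4 T=0.09 lag=-0.1 t=39.4
s=0.93 now=1.1 rest=0.8 T=0.07 lag=-0.1 t=39.7
s=0.83 now=1.6 rest=0.9 T=0.10 lag=-0.1 t=40.0
s=0.73 now=1.3 rest=0.8 T=0.08 lag=-0.1 t=40.3
s=0.63 now=1.3 rest=0.8 T=0.08 lag=-0.1 t=40.6
s=0.53 now=1.1 rest=0.5 T=0.07 lag=-0.1 t=40.9
s=0.43 now=0.4 rest=0.4 T=0.02 lag=-0.1 t=41.1
s=0.33 now=0.7 rest=0.5 T=0.04 lag=-0.1 t=41.4
s=0.23 now=1.3 rest=1.2 T=0.08 lag=-0.0 t=41.7
s=0.13 now=1.5 rest=1.3 T=0.09 lag=-0.0 t=42.0
s=0.03 now=1.8 rest=1.6 T=0.11 lag=-0.0 t=42.3
s=-0.07 now=1.3 rest=1.9 T=0.12 lag=-0.0 t=42.5
s=-0.17 now=1.9 rest=1.9 T=0.12 lag=-0.1 t=42.8
s=-0.27 now=1.8 rest=2.3 T=0.14 lag=-0.2 t=43.1
s=-0.37 now=3.5 rest=2.9 T=0.22 lag=-0.1 t=43.4
s=-0.47 now=2.7 rest=2.6 T=0.17 lag=-0.2 t=43.7
s=-0.57 now=-0.9 rest=0.0 T=0.00 lag=-0.4 t=44.0
s=-0.67 now=2.0 rest=2.1 T=0.13 lag=0.0 t=44.2
s=-0.77 now=5.7 rest=5.7 T=0.35 lag=0.8 t=44.5
s=-0.80 now=8.1 rest=8.5 T=0.53 lag=1.9 t=44.8
s=-0.83 now=8.3 rest=8.5 T=0.53 lag=2.0 t=45.1
s=-0.86 now=6.7 rest=7.1 T=0.44 lag=1.6 t=45.4
s=-0.89 now=9.9 rest=10.0 T=0.62 lag=2.5 t=45.7
s=-0.92 now=5.4 rest=5.0 T=0.33 lag=1.1 t=46.0
s=-0.95 now=7.5 rest=7.5 T=0.47 lag=1.7 t=46.2
bite -0.7720000000000007
```

Run:
```python
from h import *
from cell import manip,cams
c=cams.capture("scene");P=world(c);im=c["image"];print(manip.state()["tool_pos"],manip.state()["contact_force"])
d=((im.max(2)<60)&(P[...,2]>.205)&(P[...,2]<.26)&(np.hypot(P[...,0]-.519,P[...,1]+.0935)<.12)).astype(np.uint8)
n,l,st,ce=cv2.connectedComponentsWithStats(d)
for i in range(1,n):
    if st[i,4]>8:
        p=np.median(P[l==i],0);print("dark",st[i,4],ce[i].round(1),p.round(3),"ang",round(np.arctan2(p[1]+.0935,p[0]-.519),3),"r",round(np.hypot(p[1]+.0935,p[0]-.519),3))
cv2.imwrite("pics/sc3.png",cv2.resize(im[130:290,150:350],None,fx=3.7,fy=3.7,interpolation=cv2.INTER_CUBIC))
```

```text
[ 0.57256717 -0.13147662  0.21033643] [6.78743364 4.91833481 0.3328845 ]
dark 12 [249.1 183.8] [ 0.471 -0.022  0.233] ang 2.169 r 0.086
dark 67 [233.3 233.9] [ 0.572 -0.142  0.229] ang -0.738 r 0.072
dark 44 [224.7 240.1] [ 0.578 -0.168  0.231] ang -0.902 r 0.095
```

View pics/sc3.png

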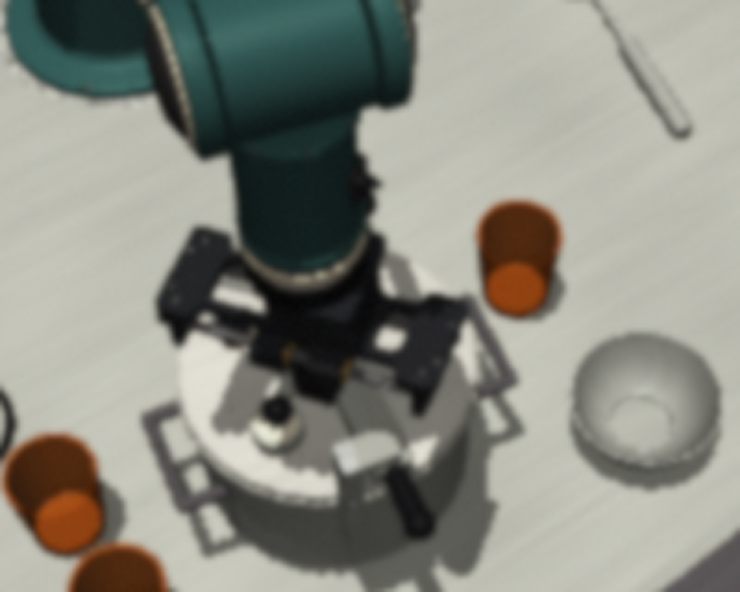

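The scene view shows the finger on its spoke, with a ball at about -0.92 rad, the wheel at 0.22 m and the handle still in place. The force is about 8 N, so the pad has bitten but isn't tight. I'll keep going in small steps.

```bash
cat > w3.py <<'E'
import wind2,wind
from wind2 import *
r0=wind.rot; wind2.rot=lambda s:r0(max(s,-1.1))
F0=np.load("F0.npy"); s=float(np.load("s.npy"))
for i in range(7):
    s-=.03; f,fa=step(s,.06,F0)
    if f>=14.5: break
np.save("s.npy",s)
E
python3 w3.py
```

```text
s=-0.98 now=11.0 rest=11.5 T=0.71 lag=2.9 t=46.6
s=-1.01 now=7.8 rest=8.0 T=0.50 lag=1.7 t=46.9
s=-1.04 now=9.1 rest=8.7 T=0.56 lag=2.0 t=47.1
s=-1.07 now=7.4 rest=6.9 T=0.46 lag=1.8 t=47.4
s=-1.10 now=7.5 rest=7.4 T=0.46 lag=1.9 t=47.7
s=-1.13 now=9.8 rest=10.4 T=0.65 lag=2.8 t=48.0
s=-1.16 now=9.1 rest=9.9 T=0.61 lag=2.8 t=48.3
```

Run:
```python
from h import *
from cell import manip,cams
c0=np.load("scene0.npz");c=cams.capture("scene");P0=world(c0);P=world(c)
r=lambda P:np.hypot(P[...,0]-.519,P[...,1]+.0945)
m=(r(P)<.105)&(r(P0)<.105)&(abs(P[...,2]-.1455)<.004)&(abs(P0[...,2]-.1455)<.004)
dz=(P-P0)[...,2][m];print("lid",m.sum(),np.median(dz)*1e3,dz.mean()*1e3,dz.std()*1e3,np.median(P[...,2][m]),np.median(P0[...,2][m]))
im=c["image"]
d=((im.max(2)<60)&(P[...,2]>.205)&(P[...,2]<.26)&(r(P)<.12)).astype(np.uint8)
n,l,st,ce=cv2.connectedComponentsWithStats(d)
for i in range(1,n):
    if st[i,4]>8:
        p=np.median(P[l==i],0);print("dark",st[i,4],ce[i].round(1),p.round(4),"ang",round(np.arctan2(p[1]+.0935,p[0]-.519),3))
for k in range(5):
    s=manip.state();print(s["contact_force"].round(1),s["moment"].round(2),s["tool_pos"].round(4),s["clock"]);manip.dwell(.03)
cv2.imwrite("pics/sc4.png",cv2.resize(im[130:290,150:350],None,fx=3.7,fy=3.7,interpolation=cv2.INTER_CUBIC))
```

```text
lid 1042 -0.7809049520087763 -0.7795199964310318 2.274295762949516 0.14620524695723514 0.14707003676633212
dark 25 [253.7 186.6] [ 0.4824 -0.0172  0.2301] ang 2.019
dark 22 [267.9 226.6] [ 0.6059 -0.0579  0.2298] ang 0.389
dark 48 [229.1 233.7] [ 0.5662 -0.1491  0.2267] ang -0.867
dark 46 [218.1 237.9] [ 0.563  -0.1774  0.2312] ang -1.088
[7.3 7.5 1.7] [ 1.21 -0.94 -0.06] [ 0.564  -0.1407  0.2102] 48.35
[7.  7.3 1.6] [ 1.17 -0.91 -0.09] [ 0.564  -0.1407  0.2102] 48.3833
[7.  7.5 1.8] [ 1.21 -0.93 -0.12] [ 0.5639 -0.1407  0.2102] 48.4167
[7.9 8.1 1.3] [ 1.19 -0.89 -0.13] [ 0.5639 -0.1408  0.2102] 48.45
[7.3 8.6 1.6] [ 1.24 -0.87 -0.1 ] [ 0.5639 -0.1408  0.2101] 48.4833
```

Run:
```python
from h import *
from cell import manip,cams
P0=world(np.load("scene0.npz"));Z=[]
for k in range(6): P=world(cams.capture("scene"));Z.append(P[...,2])
z=np.mean(Z,0);r=lambda P:np.hypot(P[...,0]-.519,P[...,1]+.0945)
for nm,m in(("lid",(r(P)<.105)&(r(P0)<.105)&(abs(z-.1455)<.004)&(abs(P0[...,2]-.1455)<.004)),("table",(r(P)>.2)&(r(P)<.4)&(abs(z)<.004)&(abs(P0[...,2])<.004))):
    d=(z-P0[...,2])[m]*1e3;print(nm,m.sum(),d.mean(),np.median(d),d.std()/m.sum()**.5)
print(manip.state()["clock"],manip.state()["contact_force"])
```

```text
lid 1105 -0.5053875746070128 -0.5924926241265283 0.05644209594491651
table 19108 0.5304189328945021 0.4256235568527722 0.015342936820837018
48.8167 [6.84549521 7.27740557 1.77169119]
```

Relative to the table as a control, the lid has sunk about 1 mm. The spoke torque at rest is about 0.65 N m, with a 0.71 peak. Both readings fall inside the hand-tight window, so I'll retreat and hand in.

```bash
python3 - <<'E'
from wind import *
from cell import order
s=float(np.load("s.npy"));p=manip.state()["tool_pos"]
t=np.array([-np.sin(s),np.cos(s)])
manip.move_linear([*(p[:2]+.02*t),p[2]],.08); manip.move_linear([*(p[:2]+.02*t),.32],.2)
manip.dwell(.2);print(manip.state()["contact_force"],manip.state()["clock"])
E
python3 look.py; python3 -c "
from cell import order
print(order.close_job())"
```

```text
[ 0.11112067  0.66792693 -0.34662672] 50.1417
dark 80 [338.3 153.3] [ 0.673 -0.124  0.199] ang -0.196 r 0.157
dark 33 [310.8 177.8] [ 0.594 -0.045  0.23 ] ang 0.579 r 0.089
dark 33 [358.5 187. ] [ 0.567 -0.169  0.23 ] ang -1.002 r 0.089
dark 38 [301.8 224.2] [ 0.47  -0.018  0.231] ang 2.152 r 0.09
dark 37 [350.  233.8] [ 0.443 -0.141  0.231] ang -2.58 r 0.09
51.7083
the job is handed in; nothing more can be done
None
```

I closed the clamp bar until I felt it reach its stop, wound the star wheel down about 7.2 rad, and handed the job in at about 52 s; no verdict came back. The clamp force is only inferred: the spoke torque read 0.65 N m at rest (0.71 peak) and the lid sank about 1 mm, both hand-tight. My last look showed the wheel at -1.00 rad, about 0.1 rad short of where I thought the finger had left it, so the final clamp may be looser than I estimated, and I did not recheck that before handing in.

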